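Make up the coffee caddy and the fish-supper caddy

ROBOT

A 6-joint arm with a two-finger parallel gripper is mounted at the origin on a cart in front of the work surface, level with it; the furniture and walls round the work are solid. World frame = base frame: x ahead of the robot, y to its left, z up, the work surface at z = 0. Lengths are in mm, angles in degrees, forces in N, time in s.
With the tool pointing down it reaches from about 250 to 850 mm from the base axis. Payload 12.5 kg.
Tool frame: the origin (TCP) lies midway between the tips of the shut fingers; the grasp point (between the pads) lies 19 mm behind it (ctrl.grasp_offset is the distance from the TCP to the grasp point, in mm); z points along the fingers, y is the line along which they close (so a half turn about z gives the same grasp; the last joint's range is limited). The gripper opens to 93 mm and grips with 3 to 60 N. Pads are 15 mm wide; open, the fingers measure 128 mm over their backs; the gripper's body (75 mm by 188 mm) begins 65 mm behind the grasp point.
Start: joints at [-68.503, 20.094, 94.641, -0, 65.266, -4.847], TCP at [244.089, -492.854, 218.633] pointing down, gripper open.
Joint ranges: [-157.81, 157.81], [-45, 120.19], [0.68, 151.7], [-89.99, 269.99], [4.06, 180], [-164.3, 164.3]. Speed limits (degrees/s): [127.2, 127.2, 159.86, 180, 180, 180].

INTERFACE

Orientations are given as a 3x3 rotation matrix whose columns are the frame's x, y, z axes.
In Python, from station import ctrl gives the robot as it stands.
- The arm moves only by the tool jog_arm, never from a script. Its argument "deltas" is a list that holds one entry, the list of rows, each a list of 7 numbers: the shift along the tool's x, y, z in mm, then the turn, a rotation vector about the tool's x, y, z in degrees, then the closure, from 0 (fully open) to 1 (shut). A call has 1 to 12 rows; each row shifts and turns the commanded pose from where the row before left it, along the tool's axes as they then stand; what a row does not reach is not made up. A row lasts 1/10 s, in which the tool goes at most 50 mm and 8.59 degrees, less where a joint would pass 70% of its speed; a pose out of reach is approached as far as the arm can. A call is refused whole if a number of a shift passes 50 or a number of a turn 8.59, either way. A call with a gripper value outside its range is refused whole. The fingers move at their own pace and stop on an object; "squeeze" is the grip in N (left out, the last holds). Time passes only in rows, so rows that do not move let the fingers close. It gives the time, the measured TCP pose, the force, the opening and the grip force at its end, in the units of the state.
- ctrl.get_obs(): the state, without advancing time (a new reading comes with each control period).
- ctrl.grab_frame(name): name is "side" or "top"; returns a dict with "frame" (480x640x3 uint8, red, green, blue), "z_map" (480x640 float32, mm along the optical axis (not along the pixel's ray), 0 where there is no reading), "fx", "fy", "cx", "cy" (pixels), "world_from_camera" (4x4, takes a point from camera to world coordinates). Camera axes: x right, y down, z forward; pixel columns grow to the right and rows downward; lengths in mm; the calibration is good to about 2 mm. A picture is of the moment at which its call begins.
- ctrl.job_done(): hands the job in; it is judged then, once.
The state is a dict: "clock": time; "q": joint angles; "qd": joint speeds; "tau": joint torques, N m; "tcp_pos": TCP position; "tcp_rot": TCP orientation; "ft_force": force on the tool from outside, world axes, zero at the start; "torque": the same for the moment, N m; "finger_gap": finger opening in mm; "grip_force": force on a finger pad.
Only numpy, scipy, OpenCV 4.12 (cv2) and the standard library are available. Lean on these libraries where they do the work, as an engineer would, in place of code of your own. Each camera call takes 0.05 s, during which the arm holds its last target. There are 200 camera calls.

TASK

Make up the two caddies for the guests' table from the stock standing behind them. The coffee caddy gets the yellow-capped spice jar, upright in its round well, and both coffee capsules in its wire tube, foil side down as they stand, loaded so that the tall capsule is the first to be drawn out at the bottom and the short one follows; the fish-supper caddy gets the salt shaker, upright in its round well, and the lemon in its oblong hollow. Set the jar and the shaker down without dropping them, and leave the garlic and the red-capped jar where they stand.

Things in the scene. Friction and masses are not known exactly. Their poses are not given: they have to be found in the camera images.
- coffee_caddy: bamboo board with wire tube, 84 (x) x 200 (y) x 20 mm, fixed; origin centre of underside. Round well 54 mm wide at own y +55 mm, floor at z 8 mm. Tube at own y -45 mm: floor z 22, bore 48, flared from z 108 to a mouth 64 wide, top z 124; draw opening low at its front (-x), lip 6 mm high. A capsule let go in the mouth drops down by itself. Steel grab rails at y +-94.5, up to z 38
- supper_caddy: bamboo board without tube, 84 (x) x 200 (y) x 20 mm, fixed; origin centre of underside. Round well 54 mm wide at own y +58 mm; oblong hollow 72 (x) x 96 (y) mm centred at own y -38 mm, the lemon's length goes along y; floors of both at z 8 mm (12 mm deep). Steel grab rails at y +-94.5 mm, up to z 38
- tall_capsule: tall aluminium coffee capsule, 54 mm high, round body 37 mm across, foil flange 44 mm across and 3 mm thick at its foot; origin at the centre of the underside, z up; 34 g
- short_capsule: short aluminium coffee capsule, 30 mm high, round body 37 mm across, foil flange 44 mm across and 3 mm thick at its foot; origin at the centre of the underside, z up; 22 g
- spice_jar: round glass spice jar with a yellow cap, 42 mm across, 96 mm high, the slimmer and lower of the two spice jars; origin at the centre of the underside, z up; 110 g
- salt: round glass salt shaker with a domed grey top, 90 mm high; body 44 mm across up to 66 mm, narrower (34 mm) above 74 mm; origin at the centre of the underside, z up; 100 g
- lemon_middle (a point): middle of the lemon, which lies on its side: 78 mm long (own x), 55 mm wide (own y), 56 mm high; at the start the middle is 28 mm above the worktop; 108 g
- garlic: garlic bulb, 60 mm, 58 mm high; not wanted, stays where it is; origin at the centre of the underside
- red_jar: round glass spice jar with a red cap, 45 mm across, 106 mm high; not wanted, stays where it is; origin at the centre of the underside, z up
Not all that is in view belongs to the job. Leave any black, blue or pink look-alike of the spice_jar alone.

How it is judged (in metres and radians):
At the end, for the whole second after the job is handed in: In the tube the tall capsule upright on the floor, the short one upright on it (8 mm sideways, 5 mm in height); jar and shaker upright on the floors of their wells (10 mm, 5 mm in height, 0.15 rad); lemon's middle within 15 mm of the hollow's, 28 mm (+-8) above its floor; all at rest (x of tall_capsule in the frame of coffee_caddy between -0.008 and 0.008 m and y of tall_capsule in the frame of coffee_caddy between -0.053 and -0.037 m and z of tall_capsule in the frame of coffee_caddy between 0.017 and 0.027 m and angle between each of tall_capsule, short_capsule, spice_jar, salt's own z axis and vertical below 0.15 rad and linear speed of each of tall_capsule, short_capsule, spice_jar, salt below 0.02 m/s and x of short_capsule in the frame of coffee_caddy between -0.008 and 0.008 m and y of short_capsule in the frame of coffee_caddy between -0.053 and -0.037 m and z of short_capsule in the frame of coffee_caddy between 0.071 and 0.081 m and x of spice_jar in the frame of coffee_caddy between -0.01 and 0.01 m and y of spice_jar in the frame of coffee_caddy between 0.045 and 0.065 m and z of spice_jar in the frame of coffee_caddy between 0.003 and 0.013 m and x of salt in the frame of supper_caddy between -0.01 and 0.01 m and y of salt in the frame of supper_caddy between 0.048 and 0.068 m and z of salt in the frame of supper_caddy between 0.003 and 0.013 m and x of lemon_middle in the frame of supper_caddy between -0.015 and 0.015 m and y of lemon_middle in the frame of supper_caddy between -0.053 and -0.023 m and z of lemon_middle in the frame of supper_caddy between 0.028 and 0.044 m); the robot touches nothing.
It fails at once if the garlic is moved more than 25 mm (distance of garlic from where it was at the start of the episode above 0.025 m).
It fails at once if the red-capped jar is moved more than 25 mm (distance of red_jar from where it was at the start of the episode above 0.025 m).
It fails at once if the spice jar is dropped (falls freely at over 0.5 m/s) (linear speed of spice_jar above 0.5 m/s and contact force between spice_jar and anything else below 0.02 N).
It fails at once if the salt shaker is dropped (falls freely at over 0.5 m/s) (linear speed of salt above 0.5 m/s and contact force between salt and anything else below 0.02 N).
It also fails if it takes over 120 s, if anything falls off the work surface, if the arm or the gripper's body presses on something with over 40 N, if the wrist force passes 120 N, or if a joint passes its speed limit or range.

## Working session

There is one attempt and no reset: what is moved stays moved. The work goes in short steps, Python scripts to look and compute and a tool call to move; the robot and the scene stay as the last step left them, time stands still between calls to the robot, and variables do not carry over. Pictures are saved under pics/ and viewed, at most 14 in all, crops included, and the job is handed in when it is done.

Besides the shell and the picture viewer there is one more tool, called after "Call:" as name(argument=value, ...), one argument or row to a line, values as JSON. jog_arm: Moves the arm, as the interface text tells. Its arguments: {"type":"object","properties":{"deltas":{"type":"array"},"squeeze":{"type":"number"}},"required":["deltas"]}

```bash
mkdir -p pics
cat > h.py <<'E'
import numpy as np, cv2
from station import ctrl
def grab(n):
    f=ctrl.grab_frame(n); z=f["z_map"]; v,u=np.mgrid[0:480,0:640]
    P=np.stack([(u-f["cx"])/f["fx"]*z,(v-f["cy"])/f["fy"]*z,z],-1)
    T=np.array(f["world_from_camera"]); W=P@T[:3,:3].T+T[:3,3]; W[z==0]=np.nan
    return f["frame"],W,T
def save(n,im): cv2.imwrite("pics/"+n+".png",cv2.cvtColor(im,cv2.COLOR_RGB2BGR))
E
python3 - <<'E'
from h import *
for n in("top","side"):
    im,W,T=grab(n); save(n+"0",im); np.savez(n+"0",im=im,W=W); print(n,T.round(2))
s=ctrl.get_obs(); print(s["tcp_pos"],s["tcp_rot"],s["finger_gap"],s["ft_force"],s["clock"])
E
```

```text
top [[-0.00000e+00 -9.80000e-01  1.90000e-01  2.21420e+02]
 [-1.00000e+00 -0.00000e+00 -1.00000e-02  5.95100e+01]
 [ 1.00000e-02 -1.90000e-01 -9.80000e-01  1.50188e+03]
 [ 0.00000e+00  0.00000e+00  0.00000e+00  1.00000e+00]]
side [[-5.3000e-01 -4.5000e-01  7.2000e-01 -4.7662e+02]
 [-8.5000e-01  2.6000e-01 -4.6000e-01  6.4242e+02]
 [ 2.0000e-02 -8.5000e-01 -5.2000e-01  7.7169e+02]
 [ 0.0000e+00  0.0000e+00  0.0000e+00  1.0000e+00]]
[ 244.00065633 -492.56156401  218.15933399] [[ 8.96116454e-01  4.43818832e-01 -3.80238592e-04]
 [ 4.43818987e-01 -8.96115947e-01  9.57543465e-04]
 [ 8.42379566e-05 -1.02682756e-03 -9.99999469e-01]] 93.14772971449437 [ 0.13689167 -0.12828852  0.56346863] 0.1
```

View pics/top0.png

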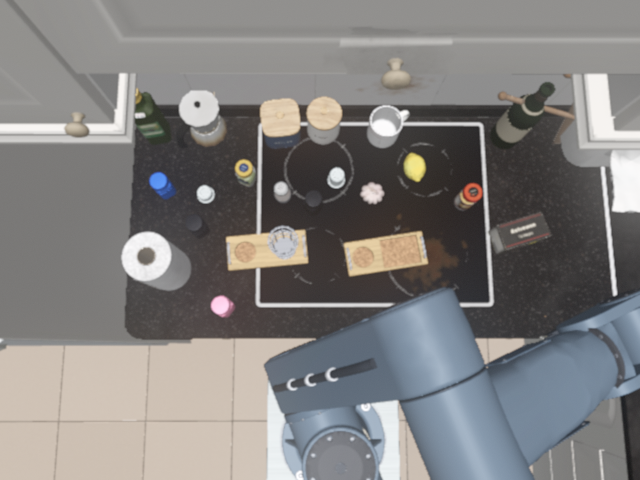

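View pics/side0.png

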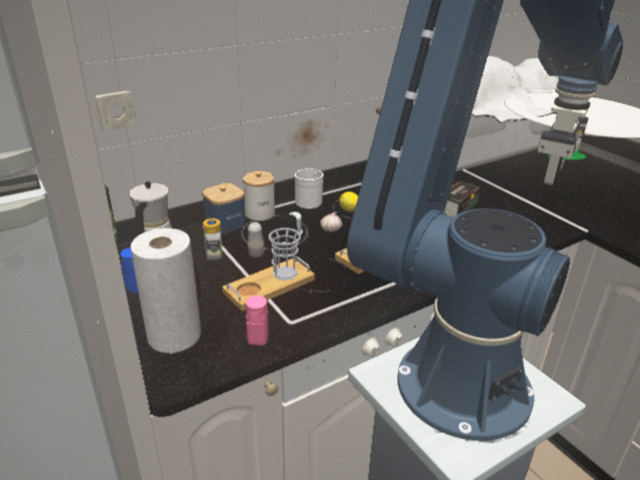

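Run:
```python
from h import *
d=np.load("top0.npz"); im,W=d["im"],d["W"]
save("c1",cv2.resize(im[140:290,140:340],None,fx=4,fy=4,interpolation=cv2.INTER_CUBIC))
save("c2",cv2.resize(im[140:290,310:500],None,fx=4,fy=4,interpolation=cv2.INTER_CUBIC))
for n,(u,v) in dict(yel=(245,167),blue=(160,180),black=(195,222),c205=(205,192),salt=(281,187),black2=(314,199),c336=(337,176),garlic=(372,192),lemon=(415,168),red=(471,191),mug=(385,125)).items():
    w=W[v-16:v+17,u-14:u+15].reshape(-1,3); w=w[w[:,2]>12]; zt=np.nanpercentile(w[:,2],97)
    t=w[w[:,2]>zt-6]
    print(n,"top z %.0f"%zt,"mid",((t.min(0)+t.max(0))/2).round(),"ext",(t.max(0)-t.min(0)).round(),"all",w.min(0).round(),w.max(0).round())
for n,(u,v) in dict(cornerA=(232,240),tube=(283,240),well=(244,252),well2=(362,257),hol=(402,250)).items(): print(n,W[v,u].round())
```

```text
yel top z 100 mid [652. 219.  99.] ext [41. 40. 10.] all [629. 197.  12.] [674. 243. 104.]
blue top z 99 mid [619. 429.  99.] ext [41. 40. 11.] all [596. 405.  12.] [641. 450. 104.]
black top z 100 mid [516. 337. 100.] ext [40. 39. 12.] all [491. 313.  13.] [537. 358. 106.]
c205 top z 33 mid [609. 328.  31.] ext [31. 31.  8.] all [591. 309.  13.] [626. 344.  35.]
salt top z 91 mid [604. 129.  90.] ext [26. 27.  9.] all [584. 107.  12.] [622. 146.  94.]
black2 top z 101 mid [575.  48. 100.] ext [39. 37.  9.] all [551.  23.  12.] [596.  72. 104.]
c336 top z 57 mid [648. -12.  55.] ext [35. 36.  9.] all [630. -30.  14.] [668.   6.  60.]
garlic top z 52 mid [ 607. -105.   52.] ext [31. 28. 14.] all [ 581. -131.   17.] [634. -74.  59.]
lemon top z 57 mid [ 675. -211.   56.] ext [40. 37. 11.] all [ 637. -240.   19.] [ 714. -186.   62.]
red top z 110 mid [ 589. -340.  110.] ext [40. 43. 11.] all [ 566. -363.   19.] [ 611. -317.  115.]
mug top z 95 mid [ 772. -132.   95.] ext [74. 72. 11.] all [ 734. -176.   12.] [826. -96. 100.]
cornerA [486. 254.  20.]
tube [486. 125.  20.]
well [456. 224.  12.]
well2 [444. -76.   9.]
hol [ 463. -180.    2.]
```

View pics/c1.png

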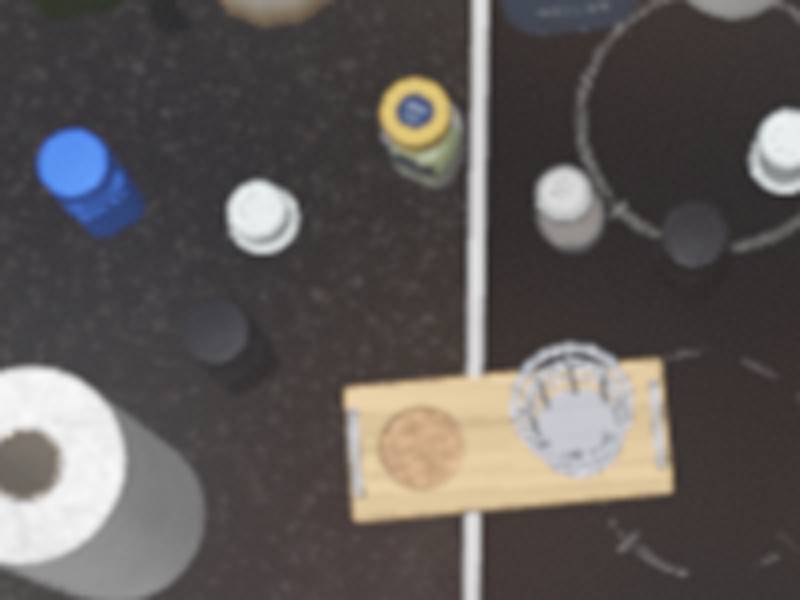

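View pics/c2.png

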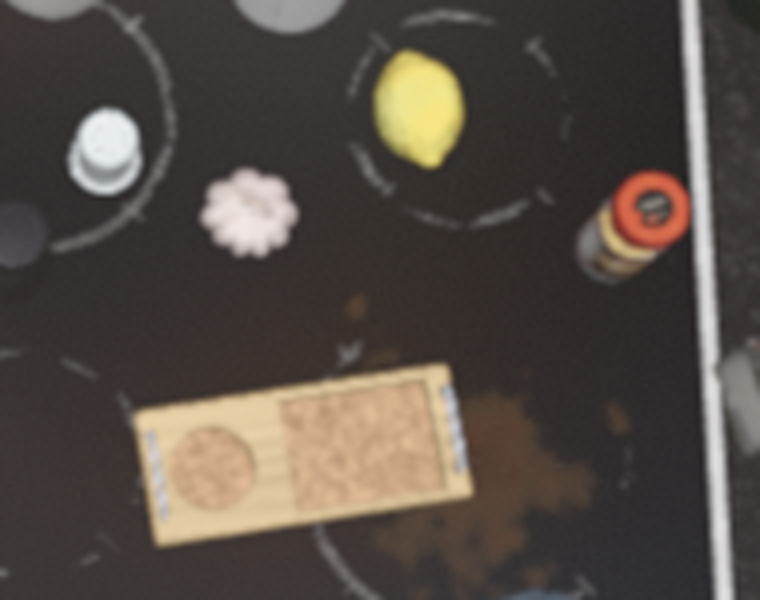

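Run:
```python
from h import *
d=np.load("top0.npz"); im,W=d["im"].astype(int),d["W"]
R,G,B=im[...,0],im[...,1],im[...,2]
hs=cv2.cvtColor(d["im"],cv2.COLOR_RGB2HSV)
for n,(u0,u1,v0,v1) in dict(coffee=(222,312,222,276),supper=(338,434,226,280)).items():
    m=np.zeros(R.shape,bool); m[v0:v1,u0:u1]=1
    b=m&(W[...,2]>14)&(W[...,2]<26)&(hs[...,1]>50)&(R>100)
    p=W[b]; r=cv2.minAreaRect(p[:,:2].astype(np.float32)); print(n,len(p),r,"z",np.median(p[:,2]))
    f=m&(W[...,2]>3)&(W[...,2]<13)&(R>90); q=W[f]
    k=q[q[:,1]>(235-25 if n=="coffee" else -110)]
    if n=="coffee": k=q[(q[:,1]>190)]
    print(" well",cv2.minEnclosingCircle(k[:,:2].astype(np.float32)),np.median(k,0).round(1),len(k))
    if n=="supper":
        k=q[q[:,1]<-125]; print(" hollow",cv2.minAreaRect(k[:,:2].astype(np.float32)),np.median(k[:,2]))
    t=W[m&(W[...,2]>118)&(W[...,2]<135)]; 
    if len(t): print(" mouth",cv2.minEnclosingCircle(t[:,:2].astype(np.float32)),len(t),t.mean(0))
w=W[140:200,395:435].reshape(-1,3); w=w[(w[:,2]>22)]; c=w[:,:2].astype(np.float32); print("lemon",cv2.fitEllipse(cv2.convexHull(c)),cv2.minAreaRect(c),w[:,2].max())
c=W[(W[...,2]>250)&(W[...,0]>500)]; print("cab",c.min(0),np.percentile(c[:,0],[1,5]))
```

```text
coffee 1364 ((460.595947265625, 165.2592315673828), (85.54286193847656, 199.9378204345703), 5.588415145874023) z 19.91608009547315
 well ((463.9576110839844, 216.7230224609375), 68.1505355834961) [456.1 220.5   8.6] 328
 mouth ((465.20550537109375, 120.4453353881836), 36.27584457397461) 176 [464.9645209  120.94161679 123.6582473 ]
supper 1097 ((451.7266845703125, -135.045654296875), (85.5283203125, 200.41708374023438), 9.082564353942871) z 19.323132367031803
 well ((442.2480163574219, -67.57408905029297), 55.05435562133789) [443.9 -77.9   8.4] 331
 hollow ((452.25506591796875, -183.96734619140625), (112.98291015625, 114.30961608886719), 11.761819839477539) 8.438842542018392
lemon ((696.8761596679688, -199.42941284179688), (59.483154296875, 126.90726470947266), 117.45765686035156) ((697.31982421875, -206.63870239257812), (124.27312469482422, 51.91354751586914), 13.971755981445312) 61.685757800818465
cab [ 500.00087365 -668.90747321  250.01436341] [500.48058297 503.18702924]
```

Run:
```python
from h import *
d=np.load("top0.npz"); W=d["W"]; hs=cv2.cvtColor(d["im"],cv2.COLOR_RGB2HSV)
m=np.zeros(W.shape[:2],bool); m[145:190,398:432]=1
m&=(hs[...,1]>110)&(W[...,2]>14); p=W[m]; c=p[:,:2].astype(np.float32)
print("lemon",len(p),cv2.fitEllipse(cv2.convexHull(c)),cv2.minAreaRect(c),p[p[:,2]>50].mean(0),p[:,2].max())
for lo,hi in((100,200),(200,400),(400,2000)):
    k=W[:135][(W[:135,:,2]>lo)&(W[:135,:,2]<hi)]
    print(lo); 
    for y0 in range(-400,500,75):
        s=k[(k[:,1]>y0)&(k[:,1]<y0+75)]
        if len(s)>5: print("  y",y0,"xmin %.0f"%s[:,0].min(),"z",s[:,2].min().round(),s[:,2].max().round())
```

```text
lemon 313 ((674.648681640625, -212.99925231933594), (51.39665222167969, 74.1695556640625), 99.55355834960938) ((674.1278076171875, -212.5449981689453), (63.37421798706055, 58.1858024597168), 47.19076156616211) [ 674.342939   -216.70749212   53.17258025] 61.685757800818465
100
  y -400 xmin 828 z 100.0 200.0
  y -325 xmin 829 z 100.0 200.0
  y -250 xmin 828 z 100.0 200.0
  y -175 xmin 762 z 100.0 198.0
  y -100 xmin 828 z 101.0 200.0
  y -25 xmin 744 z 101.0 200.0
  y 50 xmin 737 z 100.0 200.0
  y 125 xmin 736 z 100.0 200.0
  y 200 xmin 829 z 100.0 200.0
  y 275 xmin 740 z 100.0 200.0
  y 350 xmin 723 z 101.0 200.0
  y 425 xmin 741 z 100.0 200.0
200
  y -400 xmin 767 z 200.0 258.0
  y -325 xmin 829 z 200.0 243.0
  y -250 xmin 828 z 200.0 243.0
  y -175 xmin 829 z 201.0 237.0
  y -100 xmin 829 z 200.0 238.0
  y -25 xmin 829 z 200.0 243.0
  y 50 xmin 829 z 201.0 243.0
  y 125 xmin 829 z 200.0 243.0
  y 200 xmin 829 z 200.0 241.0
  y 275 xmin 828 z 200.0 242.0
  y 350 xmin 828 z 200.0 244.0
  y 425 xmin 744 z 200.0 271.0
400
  y -400 xmin 492 z 764.0 844.0
  y -325 xmin 492 z 724.0 989.0
  y -250 xmin 492 z 939.0 1072.0
  y -175 xmin 492 z 939.0 1072.0
  y -100 xmin 466 z 938.0 1072.0
  y -25 xmin 466 z 937.0 1072.0
  y 50 xmin 492 z 939.0 1072.0
  y 125 xmin 492 z 938.0 1071.0
  y 200 xmin 492 z 938.0 1071.0
  y 275 xmin 467 z 748.0 1071.0
  y 350 xmin 484 z 784.0 984.0
  y 425 xmin 484 z 785.0 835.0
```

Call:
jog_arm(
  deltas=[
    [[33,-22,0,0,0,0,0],[33,-22,0,0,0,0,0],[33,-22,0,0,0,0,0],[33,-22,0,0,0,0,0],[33,-22,0,0,0,0,0],[33,-22,0,0,0,0,0],[33,-22,0,0,0,0,0],[33,-22,0,0,0,0,0],[33,-22,0,0,0,0,0],[33,-22,0,0,0,0,0],[33,-22,0,0,0,0,0],[33,-22,0,0,0,0,0]],
  ],
  squeeze=15,
)

```text
clock: 1.3
tcp_pos: [482.3, -78.9, 218.5]
tcp_rot: [[0.896, 0.444, -0.0], [0.444, -0.896, 0.0], [-0.0, -0.0, -1.0]]
ft_force: [0.2, 0.4, 0.9]
finger_gap: 92.7
grip_force: 0.0
```

```bash
cat > go.py <<'E'
import sys
from h import *
s=ctrl.get_obs(); p=np.array(s["tcp_pos"]); R=np.array(s["tcp_rot"])
psi=np.degrees(np.arctan2(R[1,0],R[0,0]))
print("tcp",p.round(1),"psi %.1f"%psi,"tilt",np.degrees(np.arccos(-R[2,2])).round(2),"gap %.1f grip %.1f t %.1f"%(s["finger_gap"],s["grip_force"],s["clock"]),"q",np.round(s["q"]),"F",np.round(s["ft_force"],1))
a=[float(x) for x in sys.argv[1:]]
while a:
    x,y,z,ps,*a=a
    c,n=np.cos(np.radians(ps)),np.sin(np.radians(ps)); Q=np.array([[c,n,0],[n,-c,0],[0,0,-1]])
    t=np.array([x,y,z]); print("turn about tool z %.1f, then shift"%(psi-ps),(Q.T@(t-p)).round(1)); p,psi=t,ps
E
python3 go.py 604 129 218 25 604 129 29 25
```

```text
tcp [482.3 -78.9 218.5] psi 26.3 tilt 0.01 gap 92.7 grip 0.0 t 1.3 q [-15.  14. 103.  -0.  63.  49.] F [0.2 0.4 0.9]
turn about tool z 1.3, then shift [ 198.2 -137.     0.5]
turn about tool z 0.0, then shift [  0.   0. 189.]
```

Call:
jog_arm(
  deltas=[
    [[33.5,-22,0,0,0,0,0],[33.5,-22,0,0,0,0,0],[33.5,-22,0,0,0,0,0],[33.5,-22,0,0,0,0,0],[33.5,-22,0,0,0,0,0],[33.5,-22,0,0,0,0,0],[0,0,30,0,0,0,0],[0,0,30,0,0,0,0],[0,0,30,0,0,0,0],[0,0,10,0,0,0,0],[0,0,0,0,0,0,0]],
  ],
)

```text
clock: 2.4
tcp_pos: [602.7, 126.8, 117.5]
tcp_rot: [[0.896, 0.444, -0.003], [0.444, -0.896, -0.0], [-0.003, -0.001, -1.0]]
ft_force: [-0.3, 0.5, -0.8]
finger_gap: 92.9
grip_force: 0.0
```

```bash
python3 go.py 604 129 29 26.3
python3 - <<'E'
from h import *
im,W,T=grab("side"); save("s1",cv2.resize(im[160:300,180:340],None,fx=4,fy=4,interpolation=cv2.INTER_CUBIC))
E
```

```text
tcp [602.7 126.8 117.5] psi 26.3 tilt 0.16 gap 92.9 grip 0.0 t 2.4 q [ 8. 33. 89. -0. 58. 71.] F [-0.3  0.5 -0.8]
turn about tool z 0.0, then shift [ 2.2 -1.4 88.5]
```

View pics/s1.png

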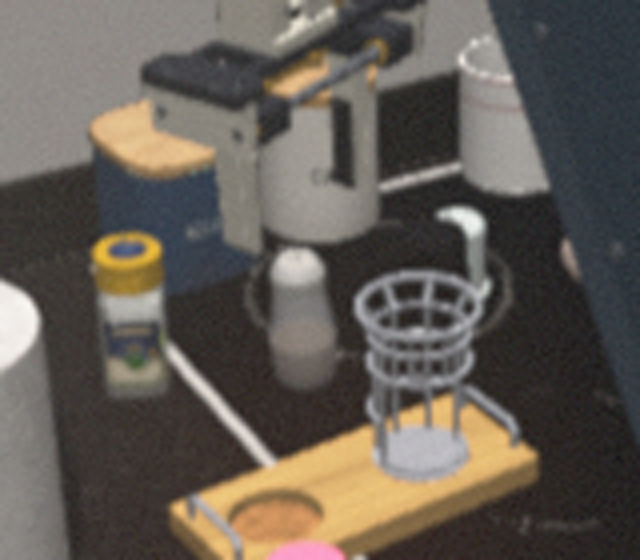

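Call:
jog_arm(
  deltas=[
    [[2,-1,30,0,0,0,0],[0,0,30,0,0,0,0],[0,0,20,0,0,0,0],[0,0,8,0,0,0,0],[0,0,0,0,0,0,0],[0,0,0,0,0,0,0.6],[0,0,0,0,0,0,0.8],[0,0,0,0,0,0,1],[0,0,0,0,0,0,1],[0,0,0,0,0,0,1],[0,0,0,0,0,0,1],[0,0,0,0,0,0,1]],
  ],
  squeeze=15,
)

```text
clock: 3.65
tcp_pos: [604.7, 128.7, 30.7]
tcp_rot: [[0.896, 0.444, 0.0], [0.444, -0.896, -0.0], [0.0, 0.0, -1.0]]
ft_force: [0.1, 0.6, 0.4]
finger_gap: 41.8
grip_force: 0.3
```

```bash
python3 go.py 604 129 180 26.3 442.5 -77.7 180 99
```

```text
tcp [604.7 128.7  30.7] psi 26.3 tilt 0.01 gap 41.8 grip 0.3 t 3.6 q [ 8. 40. 91. -0. 48. 71.] F [0.1 0.6 0.4]
turn about tool z 0.0, then shift [  -0.5   -0.6 -149.3]
turn about tool z -72.7, then shift [-178.9 -191.8    0. ]
```

Call:
jog_arm(
  deltas=[
    [[0,0,0,0,0,0,1],[0,0,0,0,0,0,1],[0,0,0,0,0,0,1],[0,0,0,0,0,0,1]],
  ],
)

```text
clock: 4.05
tcp_pos: [604.7, 128.7, 30.6]
tcp_rot: [[0.896, 0.444, -0.0], [0.444, -0.896, -0.0], [-0.0, -0.0, -1.0]]
ft_force: [-0.9, -0.4, 0.1]
finger_gap: 40.2
grip_force: 14.9
```

Call:
jog_arm(
  deltas=[
    [[0,0,-5,0,0,0,1],[0,0,-15,0,0,0,1],[0,0,-25,0,0,0,1],[0,0,-30,0,0,0,1],[0,0,-30,0,0,0,1],[0,0,-30,0,0,0,1],[0,0,-15,0,0,0,1],[0,0,0,0,0,0,1]],
  ],
)

```text
clock: 4.85
tcp_pos: [605.6, 128.9, 183.2]
tcp_rot: [[0.896, 0.444, 0.004], [0.444, -0.896, 0.001], [0.004, 0.001, -1.0]]
ft_force: [0.6, -0.3, -1.2]
finger_gap: 40.2
grip_force: 14.8
```

Call:
jog_arm(
  deltas=[
    [[0,0,0,0,0,-8,1],[0,0,0,0,0,-8,1],[0,0,0,0,0,-8,1],[0,0,0,0,0,-8,1],[0,0,0,0,0,-8,1],[0,0,0,0,0,-8,1],[0,0,0,0,0,-8,1],[0,0,0,0,0,-8,1],[0,0,0,0,0,-8,1],[0,0,0,0,0,-0.7,1],[0,0,0,0,0,0,1]],
  ],
)

```text
clock: 5.95
tcp_pos: [604.3, 128.7, 179.6]
tcp_rot: [[-0.154, 0.988, -0.002], [0.988, 0.154, -0.0], [0.0, -0.002, -1.0]]
ft_force: [0.0, -0.0, -0.8]
finger_gap: 40.3
grip_force: 14.8
```

Call:
jog_arm(
  deltas=[
    [[-10,-10,0,0,0,0,1],[-25,-25,0,0,0,0,1],[-30,-30,0,0,0,0,1],[-30,-32,0,0,0,0,1],[-30,-32,0,0,0,0,1],[-25,-30,0,0,0,0,1],[-19,-22,0,0,0,0,1],[-10,-11,0,0,0,0,1],[0,0,0,0,0,0,1],[0,0,0,0,0,0,1]],
  ],
)

```text
clock: 6.95
tcp_pos: [443.1, -78.3, 180.7]
tcp_rot: [[-0.155, 0.988, 0.0], [0.988, 0.155, 0.0], [-0.0, 0.0, -1.0]]
ft_force: [-0.2, 0.4, -1.1]
finger_gap: 40.7
grip_force: 14.8
```

```bash
python3 go.py 442.5 -77.7 42 99
python3 - <<'E'
from h import *
im,W,T=grab("top"); save("t2",cv2.resize(im[170:290,300:440],None,fx=4,fy=4,interpolation=cv2.INTER_CUBIC))
im,W,T=grab("side"); save("s2",cv2.resize(im[120:320,260:430],None,fx=3,fy=3,interpolation=cv2.INTER_CUBIC))
E
```

```text
tcp [443.1 -78.3 180.7] psi 98.9 tilt 0.02 gap 40.7 grip 14.8 t 7.0 q [-16.  12. 111.   0.  56. -25.] F [-0.2  0.4 -1.1]
turn about tool z -0.1, then shift [  0.7  -0.5 138.7]
```

View pics/s2.png

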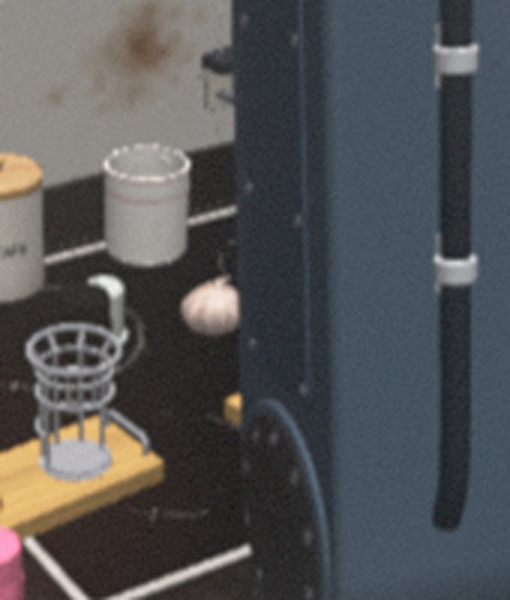

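Call:
jog_arm(
  deltas=[
    [[0.5,-0.5,15,0,0,0,1],[0,0,25,0,0,0,1],[0,0,30,0,0,0,1],[0,0,25,0,0,0,1],[0,0,20,0,0,0,1],[0,0,10,0,0,0,1],[0,0,6,0,0,0,1],[0,0,4,0,0,0,1],[0,0,2,0,0,0,1],[0,0,2,0,0,0,1],[0,0,1,0,0,0,1],[0,0,0,0,0,0,1]],
  ],
)

```text
clock: 8.25
tcp_pos: [442.8, -77.9, 40.8]
tcp_rot: [[-0.157, 0.988, 0.0], [0.988, 0.157, -0.0], [-0.0, 0.0, -1.0]]
ft_force: [0.2, 0.3, -0.8]
finger_gap: 40.4
grip_force: 14.8
```

```bash
python3 go.py 442.5 -77.7 39 99
```

```text
tcp [442.8 -77.9  40.8] psi 99.0 tilt 0.02 gap 40.4 grip 14.8 t 8.2 q [-16.  27. 117.   0.  37. -25.] F [ 0.2  0.3 -0.8]
turn about tool z 0.0, then shift [ 0.2 -0.3  1.8]
```

Call:
jog_arm(
  deltas=[
    [[0,0,1,0,0,0,1],[0,0,1,0,0,0,1],[0,0,0.5,0,0,0,1],[0,0,0,0,0,0,1],[0,0,0,0,0,0,1]],
  ],
)

```text
clock: 8.75
tcp_pos: [442.8, -77.9, 38.5]
tcp_rot: [[-0.157, 0.988, 0.0], [0.988, 0.157, -0.0], [-0.0, 0.0, -1.0]]
ft_force: [-1.4, -0.2, 6.0]
finger_gap: 40.0
grip_force: 15.3
```

Call:
jog_arm(
  deltas=[
    [[0,0,0,0,0,0,0.5],[0,0,0,0,0,0,0.4],[0,0,0,0,0,0,0.3],[0,0,0,0,0,0,0],[0,0,0,0,0,0,0],[0,0,0,0,0,0,0],[0,0,-10,0,0,0,0],[0,0,-30,0,0,0,0],[0,0,-40,0,0,0,0],[0,0,-45,0,0,0,0],[0,0,-45,0,0,0,0],[0,0,-12,0,0,0,0]],
  ],
)

```text
clock: 9.95
tcp_pos: [444.1, -78.2, 225.1]
tcp_rot: [[-0.157, 0.988, 0.007], [0.988, 0.157, -0.002], [-0.003, 0.007, -1.0]]
ft_force: [0.0, -0.3, -1.4]
finger_gap: 93.0
grip_force: 0.0
```

```bash
python3 go.py 652 219 220 0 652 219 43 0
python3 - <<'E'
from h import *
im,W,T=grab("top"); save("t3",cv2.resize(im[210:290,330:440],None,fx=5,fy=5,interpolation=cv2.INTER_CUBIC))
m=np.zeros(im.shape[:2],bool);m[200:290,310:445]=1
t=W[m&(W[...,2]>88)&(W[...,2]<106)]; print(len(t),t.min(0),t.max(0))
E
```

```text
tcp [444.1 -78.2 225.1] psi 99.0 tilt 0.41 gap 93.0 grip 0.0 t 9.9 q [-16.   9. 108.   0.  62. -25.] F [ 0.  -0.3 -1.4]
turn about tool z 99.0, then shift [ 207.9 -297.2    5.1]
turn about tool z 0.0, then shift [  0.   0. 177.]
79 [554.60272256  29.58585813  88.6245575 ] [572.33624969  56.49968024 104.57557473]
```

View pics/t3.png

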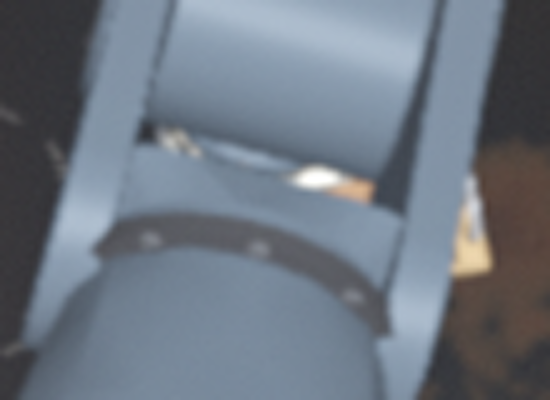

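Call:
jog_arm(
  deltas=[
    [[0,0,0,0,0,8.5,0],[0,0,0,0,0,8.5,0],[0,0,0,0,0,8.5,0],[0,0,0,0,0,8.5,0],[0,0,0,0,0,8.5,0],[0,0,0,0,0,8.5,0],[0,0,0,0,0,8.5,0],[0,0,0,0,0,8.5,0],[0,0,0,0,0,8.5,0],[0,0,0,0,0,8.5,0],[0,0,0,0,0,8.5,0],[0,0,0,0,0,5.5,0]],
  ],
)

```text
clock: 11.2
tcp_pos: [442.0, -77.6, 218.9]
tcp_rot: [[1.0, -0.005, -0.002], [-0.005, -1.0, 0.001], [-0.002, -0.001, -1.0]]
ft_force: [0.7, 0.7, 0.5]
finger_gap: 92.5
grip_force: 0.0
```

Call:
jog_arm(
  deltas=[
    [[20,-28,0,0,0,0,0],[26,-37,0,0,0,0,0],[26,-37,0,0,0,0,0],[26,-37,0,0,0,0,0],[26,-37,0,0,0,0,0],[26,-37,0,0,0,0,0],[26,-37,0,0,0,0,0],[22,-32,0,0,0,0,0],[10,-15,0,0,0,0,0],[0,0,0,0,0,0,0],[0,0,0,0,0,0,0]],
  ],
)

```text
clock: 12.3
tcp_pos: [649.7, 218.9, 218.7]
tcp_rot: [[1.0, 0.001, -0.002], [0.001, -1.0, -0.001], [-0.002, 0.001, -1.0]]
ft_force: [-0.4, -0.1, 0.4]
finger_gap: 93.1
grip_force: 0.0
```

```bash
python3 go.py 652 219 220 0 652 219 43 0
python3 - <<'E'
from h import *
im,W,T=grab("top")
m=np.zeros(im.shape[:2],bool);m[220:275,340:390]=1
t=W[m&(W[...,2]>60)&(W[...,2]<110)]; tt=t[t[:,2]>88]
print(len(t),t.min(0),t.max(0),(tt.min(0)+tt.max(0))/2,np.percentile(t[:,2],97))
E
```

```text
tcp [649.7 218.9 218.7] psi 0.1 tilt 0.13 gap 93.1 grip 0.0 t 12.3 q [ 15.  35.  72.  -0.  74. 105.] F [-0.4 -0.1  0.4]
turn about tool z 0.1, then shift [ 2.3 -0.1 -1.3]
turn about tool z 0.0, then shift [  0.   0. 177.]
184 [423.65115316 -91.27947262  60.01124287] [456.46135361 -56.35858115 102.31198936] [440.04522521 -74.84933909  95.15745599] 99.28567444584714
```

Call:
jog_arm(
  deltas=[
    [[2,0,25,0,0,0,0],[0,0,40,0,0,0,0],[0,0,40,0,0,0,0],[0,0,35,0,0,0,0],[0,0,20,0,0,0,0],[0,0,10,0,0,0,0],[0,0,5,0,0,0,0],[0,0,0,0,0,0,0.4],[0,0,0,0,0,0,0.7],[0,0,0,0,0,0,1],[0,0,0,0,0,0,1],[0,0,0,0,0,0,1]],
  ],
)

```text
clock: 13.55
tcp_pos: [652.6, 219.4, 45.6]
tcp_rot: [[1.0, 0.001, 0.001], [0.001, -1.0, 0.0], [0.001, -0.0, -1.0]]
ft_force: [-0.3, 0.3, -1.1]
finger_gap: 57.5
grip_force: 0.0
```

Call:
jog_arm(
  deltas=[
    [[0,0,0,0,0,0,1],[0,0,0,0,0,0,1],[0,0,0,0,0,0,1],[0,0,0,0,0,0,1],[0,0,0,0,0,0,1],[0,0,0,0,0,0,1]],
  ],
)

```text
clock: 14.15
tcp_pos: [652.5, 219.4, 45.2]
tcp_rot: [[1.0, 0.001, 0.0], [0.001, -1.0, 0.0], [0.0, -0.0, -1.0]]
ft_force: [-0.1, -0.0, 2.5]
finger_gap: 46.0
grip_force: 15.0
```

```bash
python3 go.py 652 219 200 95.6 455.4 220.2 200 95.6 455.4 220.2 51 95.6
```

```text
tcp [652.5 219.4  45.2] psi 0.0 tilt 0.01 gap 46.0 grip 15.0 t 14.2 q [ 15.  45.  79.   0.  56. 105.] F [-0.1 -0.   2.5]
turn about tool z -95.6, then shift [  -0.3   -0.5 -154.8]
turn about tool z 0.0, then shift [  20.4 -195.5    0. ]
turn about tool z 0.0, then shift [  0.   0. 149.]
```

Call:
jog_arm(
  deltas=[
    [[0,0,-5,0,0,0,1],[0,0,-15,0,0,0,1],[0,0,-25,0,0,0,1],[0,0,-30,0,0,0,1],[0,0,-30,0,0,0,1],[0,0,-30,0,0,0,1],[0,0,-20,0,0,0,1],[0,0,0,0,0,0,1]],
  ],
)

```text
clock: 14.95
tcp_pos: [653.7, 219.7, 204.5]
tcp_rot: [[1.0, 0.001, 0.006], [0.001, -1.0, 0.002], [0.006, -0.002, -1.0]]
ft_force: [0.2, -0.1, -1.2]
finger_gap: 45.7
grip_force: 15.0
```

Call:
jog_arm(
  deltas=[
    [[0,0,0,0,0,-8,1],[0,0,0,0,0,-8,1],[0,0,0,0,0,-8,1],[0,0,0,0,0,-8,1],[0,0,0,0,0,-8,1],[0,0,0,0,0,-8,1],[0,0,0,0,0,-8,1],[0,0,0,0,0,-8,1],[0,0,0,0,0,-8,1],[0,0,0,0,0,-8,1],[0,0,0,0,0,-8,1],[0,0,0,0,0,-7.6,1]],
  ],
)

```text
clock: 16.15
tcp_pos: [651.9, 219.2, 199.0]
tcp_rot: [[-0.104, 0.995, -0.002], [0.995, 0.104, -0.0], [-0.0, -0.002, -1.0]]
ft_force: [0.4, -0.3, -1.0]
finger_gap: 45.9
grip_force: 15.0
```

Call:
jog_arm(
  deltas=[
    [[1,-10,0,0,0,0,1],[2,-20,0,0,0,0,1],[3,-30,0,0,0,0,1],[4,-35,0,0,0,0,1],[4,-35,0,0,0,0,1],[3,-30,0,0,0,0,1],[2,-22,0,0,0,0,1],[1,-13,0,0,0,0,1],[0,0,0,0,0,0,1],[0,0,0,0,0,0,1]],
  ],
)

```text
clock: 17.15
tcp_pos: [457.1, 220.1, 200.1]
tcp_rot: [[-0.098, 0.995, 0.001], [0.995, 0.098, 0.0], [0.0, 0.001, -1.0]]
ft_force: [-0.3, -0.2, -1.1]
finger_gap: 45.9
grip_force: 15.0
```

```bash
python3 go.py 455.4 220.2 53 95.6
python3 - <<'E'
from h import *
im,W,T=grab("side"); save("s3",cv2.resize(im[120:320,190:350],None,fx=3,fy=3,interpolation=cv2.INTER_CUBIC))
E
```

```text
tcp [457.1 220.1 200.1] psi 95.6 tilt 0.03 gap 45.9 grip 15.0 t 17.1 q [ 20.  17. 102.  -0.  61.  15.] F [-0.3 -0.2 -1.1]
turn about tool z 0.0, then shift [  0.2  -1.7 147.1]
```

View pics/s3.png

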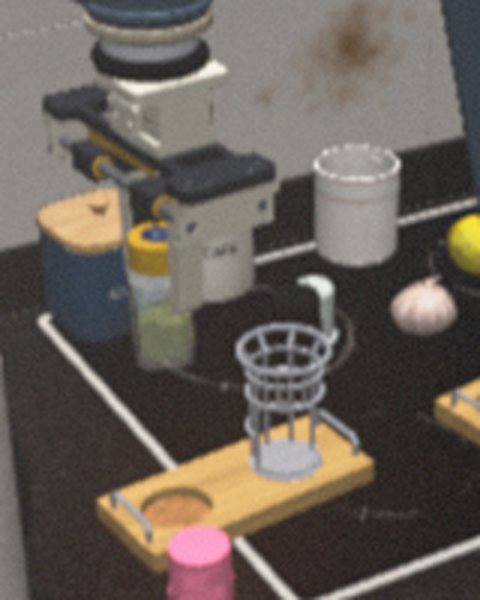

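Call:
jog_arm(
  deltas=[
    [[0,-1.5,15,0,0,0,1],[0,0,25,0,0,0,1],[0,0,30,0,0,0,1],[0,0,28,0,0,0,1],[0,0,20,0,0,0,1],[0,0,12,0,0,0,1],[0,0,6,0,0,0,1],[0,0,4,0,0,0,1],[0,0,2,0,0,0,1],[0,0,2,0,0,0,1],[0,0,1,0,0,0,1],[0,0,0,0,0,0,1]],
  ],
)

```text
clock: 18.4
tcp_pos: [455.3, 220.0, 55.5]
tcp_rot: [[-0.098, 0.995, 0.001], [0.995, 0.098, 0.0], [0.0, 0.001, -1.0]]
ft_force: [2.4, -1.2, -0.1]
finger_gap: 45.9
grip_force: 15.0
```

Call:
jog_arm(
  deltas=[
    [[0,0,0.7,0,0,0,1],[0,0,0.5,0,0,0,1],[0,0,0,0,0,0,1]],
  ],
)

```text
clock: 18.7
tcp_pos: [455.4, 219.9, 54.7]
tcp_rot: [[-0.098, 0.995, 0.001], [0.995, 0.098, 0.0], [0.0, 0.001, -1.0]]
ft_force: [1.2, -4.0, 7.8]
finger_gap: 45.5
grip_force: 15.0
```

Call:
jog_arm(
  deltas=[
    [[0,0,-0.3,0,0,0,0.45],[0,0,0,0,0,0,0.42],[0,0,0,0,0,0,0.38],[0,0,0,0,0,0,0.2],[0,0,0,0,0,0,0],[0,0,0,0,0,0,0],[0,0,0,0,0,0,0],[0,0,-10,0,0,0,0],[0,0,-30,0,0,0,0],[0,0,-45,0,0,0,0],[0,0,-45,0,0,0,0],[0,0,-30,0,0,0,0]],
  ],
)

```text
clock: 19.9
tcp_pos: [455.4, 220.1, 218.1]
tcp_rot: [[-0.098, 0.995, 0.003], [0.995, 0.098, 0.001], [0.001, 0.003, -1.0]]
ft_force: [0.1, 0.6, -0.2]
finger_gap: 92.8
grip_force: 0.0
```

```bash
python3 go.py 648 -12 218 0 648 -12 23 0
python3 - <<'E'
from h import *
im,W,T=grab("side"); save("s4",cv2.resize(im[150:330,190:350],None,fx=3,fy=3,interpolation=cv2.INTER_CUBIC))
E
```

```text
tcp [455.4 220.1 218.1] psi 95.6 tilt 0.2 gap 92.8 grip 0.0 t 19.9 q [ 21.  15. 101.   0.  63.  15.] F [ 0.1  0.6 -0.2]
turn about tool z 95.6, then shift [1.926e+02 2.321e+02 1.000e-01]
turn about tool z 0.0, then shift [  0.   0. 195.]
```

View pics/s4.png

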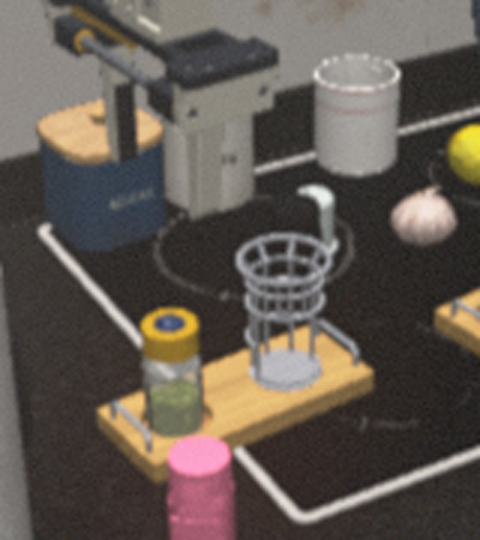

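Call:
jog_arm(
  deltas=[
    [[0,0,0,0,0,8,0],[0,0,0,0,0,8,0],[0,0,0,0,0,8,0],[0,0,0,0,0,8,0],[0,0,0,0,0,8,0],[0,0,0,0,0,8,0],[0,0,0,0,0,8,0],[0,0,0,0,0,8,0],[0,0,0,0,0,8,0],[0,0,0,0,0,8,0],[0,0,0,0,0,8,0],[0,0,0,0,0,7.6,0]],
  ],
)

```text
clock: 21.15
tcp_pos: [454.8, 219.9, 214.6]
tcp_rot: [[1.0, -0.005, 0.0], [-0.005, -1.0, 0.0], [0.0, -0.0, -1.0]]
ft_force: [-0.5, 1.5, 0.0]
finger_gap: 92.7
grip_force: 0.0
```

Call:
jog_arm(
  deltas=[
    [[15,18,0,0,0,0,0],[28,34,0,0,0,0,0],[28,34,0,0,0,0,0],[28,34,0,0,0,0,0],[28,34,0,0,0,0,0],[28,34,0,0,0,0,0],[22,26,0,0,0,0,0],[15,18,0,0,0,0,0],[0,0,0,0,0,0,0],[0,0,0,0,0,0,0]],
  ],
)

```text
clock: 22.15
tcp_pos: [646.7, -11.8, 214.2]
tcp_rot: [[1.0, 0.0, -0.001], [0.0, -1.0, 0.0], [-0.001, -0.0, -1.0]]
ft_force: [0.2, 0.7, 0.7]
finger_gap: 93.0
grip_force: 0.0
```

```bash
python3 go.py 648 -12 218 0 648 -12 23 0
python3 - <<'E'
from h import *
im,W,T=grab("top")
m=np.zeros(im.shape[:2],bool);m[220:275,225:262]=1
t=W[m&(W[...,2]>60)&(W[...,2]<115)]; tt=t[t[:,2]>98]
print(len(t),(tt.min(0)+tt.max(0))/2,np.percentile(t[:,2],97))
E
```

```text
tcp [646.7 -11.8 214.2] psi 0.0 tilt 0.04 gap 93.0 grip 0.0 t 22.1 q [-5. 30. 79.  0. 70. 85.] F [0.2 0.7 0.7]
turn about tool z 0.0, then shift [ 1.3  0.2 -3.8]
turn about tool z 0.0, then shift [  0.   0. 195.]
312 [453.8862971  222.39293515 105.74918068] 110.12014484852044
```

Call:
jog_arm(
  deltas=[
    [[1,0,25,0,0,0,0],[0,0,40,0,0,0,0],[0,0,40,0,0,0,0],[0,0,35,0,0,0,0],[0,0,25,0,0,0,0],[0,0,16,0,0,0,0],[0,0,10,0,0,0,0],[0,0,0,0,0,0,0.4],[0,0,0,0,0,0,0.7],[0,0,0,0,0,0,1],[0,0,0,0,0,0,1],[0,0,0,0,0,0,1]],
  ],
  squeeze=8,
)

```text
clock: 23.4
tcp_pos: [648.4, -12.0, 23.9]
tcp_rot: [[1.0, 0.001, 0.001], [0.001, -1.0, -0.0], [0.001, 0.0, -1.0]]
ft_force: [-0.2, -0.3, -0.1]
finger_gap: 57.7
grip_force: 0.0
```

Call:
jog_arm(
  deltas=[
    [[0,0,0,0,0,0,1],[0,0,0,0,0,0,1],[0,0,0,0,0,0,1],[0,0,0,0,0,0,1],[0,0,0,0,0,0,1],[0,0,0,0,0,0,1],[0,0,0,0,0,0,1],[0,0,0,0,0,0,1]],
  ],
)

```text
clock: 24.2
tcp_pos: [648.1, -12.0, 23.3]
tcp_rot: [[1.0, 0.001, 0.0], [0.001, -1.0, -0.0], [0.0, 0.0, -1.0]]
ft_force: [-0.9, 0.6, 2.3]
finger_gap: 36.7
grip_force: 8.0
```

```bash
python3 go.py 648 -12 190 0 465 120.6 190 0 465 120.6 128 0
```

```text
tcp [648.1 -12.   23.3] psi 0.0 tilt 0.0 gap 36.7 grip 8.0 t 24.2 q [-5. 44. 86. -0. 50. 85.] F [-0.9  0.6  2.3]
turn about tool z 0.0, then shift [-1.000e-01  0.000e+00 -1.667e+02]
turn about tool z 0.0, then shift [-183.  -132.6    0. ]
turn about tool z 0.0, then shift [ 0.  0. 62.]
```

Call:
jog_arm(
  deltas=[
    [[0,0,-5,0,0,0,1],[0,0,-20,0,0,0,1],[0,0,-35,0,0,0,1],[0,0,-40,0,0,0,1],[0,0,-35,0,0,0,1],[0,0,-22,0,0,0,1],[0,0,-10,0,0,0,1],[0,0,0,0,0,0,1]],
  ],
)

```text
clock: 25.0
tcp_pos: [648.5, -11.9, 191.2]
tcp_rot: [[1.0, 0.001, 0.002], [0.001, -1.0, -0.0], [0.002, 0.0, -1.0]]
ft_force: [-0.2, -0.0, -0.5]
finger_gap: 36.6
grip_force: 8.0
```

Call:
jog_arm(
  deltas=[
    [[-15,-10,0,0,0,0,1],[-28,-20,0,0,0,0,1],[-35,-25,0,0,0,0,1],[-35,-26,0,0,0,0,1],[-32,-24,0,0,0,0,1],[-22,-16,0,0,0,0,1],[-11,-8,0,0,0,0,1],[-5,-3.6,0,0,0,0,1],[0,0,0,0,0,0,1],[0,0,0,0,0,0,1]],
  ],
)

```text
clock: 26.0
tcp_pos: [465.8, 120.1, 190.0]
tcp_rot: [[1.0, 0.0, 0.0], [0.0, -1.0, -0.0], [0.0, 0.0, -1.0]]
ft_force: [0.1, 0.5, 0.3]
finger_gap: 37.0
grip_force: 8.0
```

```bash
python3 go.py 465 120.6 128 0;  python3 - <<'E'
from h import *
im,W,T=grab("side"); save("s5",cv2.resize(im[120:320,210:360],None,fx=3,fy=3,interpolation=cv2.INTER_CUBIC))
E
```

```text
tcp [465.8 120.1 190. ] psi 0.0 tilt 0.01 gap 37.0 grip 8.0 t 26.0 q [  9.  15. 106.  -0.  59.  99.] F [0.1 0.5 0.3]
turn about tool z 0.0, then shift [-0.8 -0.5 62. ]
```

View pics/s5.png

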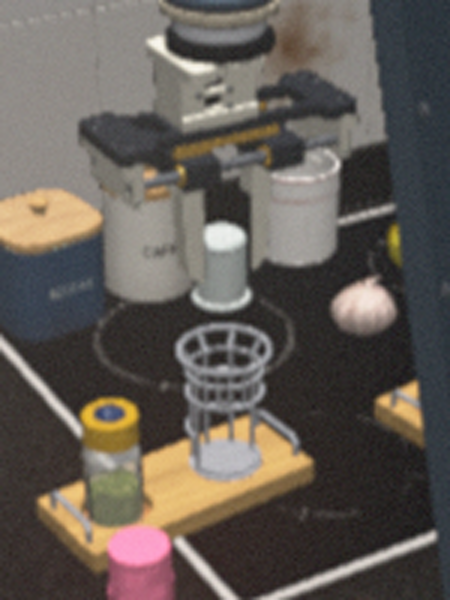

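Call:
jog_arm(
  deltas=[
    [[-1,-0.5,15,0,0,0,1],[0,0,20,0,0,0,1],[0,0,12,0,0,0,1],[0,0,8,0,0,0,1],[0,0,4,0,0,0,1],[0,0,2,0,0,0,1],[0,0,0,0,0,0,1],[0,0,0,0,0,0,1]],
  ],
)

```text
clock: 26.85
tcp_pos: [464.3, 121.1, 129.7]
tcp_rot: [[1.0, 0.001, 0.001], [0.001, -1.0, 0.0], [0.001, -0.0, -1.0]]
ft_force: [0.3, -0.2, -1.3]
finger_gap: 36.5
grip_force: 8.0
```

Release, then head for the short capsule.

Call:
jog_arm(
  deltas=[
    [[0,0,0,0,0,0,0.4],[0,0,0,0,0,0,0],[0,0,0,0,0,0,0],[0,0,0,0,0,0,0],[0,0,0,0,0,0,0],[0,0,-15,0,0,0,0],[0,0,-25,0,0,0,0],[0,0,-25,0,0,0,0],[0,0,-15,0,0,0,0],[0,0,0,0,0,0,0]],
  ],
)

```text
clock: 27.85
tcp_pos: [464.9, 121.2, 211.0]
tcp_rot: [[1.0, 0.001, 0.004], [0.001, -1.0, 0.001], [0.004, -0.001, -1.0]]
ft_force: [-0.0, 1.0, -0.7]
finger_gap: 93.2
grip_force: 0.0
```

```bash
python3 go.py 609 327 208 0 609 327 4 0
python3 - <<'E'
from h import *
im,W,T=grab("side"); save("s6",cv2.resize(im[210:310,220:330],None,fx=4,fy=4,interpolation=cv2.INTER_CUBIC))
E
```

```text
tcp [464.9 121.2 211. ] psi 0.0 tilt 0.2 gap 93.2 grip 0.0 t 27.9 q [  9.  13. 105.   0.  61.  99.] F [-0.   1.  -0.7]
turn about tool z 0.0, then shift [ 144.1 -205.8    3. ]
turn about tool z 0.0, then shift [  0.   0. 204.]
```

View pics/s6.png

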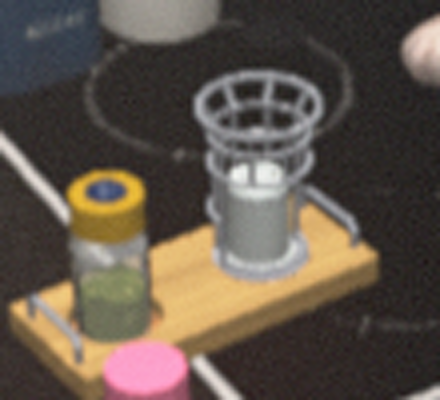

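Call:
jog_arm(
  deltas=[
    [[0,0,0,0,0,-7.4,0],[0,0,0,0,0,-7.4,0],[0,0,0,0,0,-7.4,0],[0,0,0,0,0,-7.4,0],[0,0,0,0,0,-7.4,0],[0,0,0,0,0,0,0]],
  ],
)

```text
clock: 28.5
tcp_pos: [463.5, 120.9, 208.0]
tcp_rot: [[0.797, 0.604, -0.002], [0.604, -0.797, -0.0], [-0.002, -0.001, -1.0]]
ft_force: [-0.6, -0.2, -0.5]
finger_gap: 93.4
grip_force: 0.0
```

Call:
jog_arm(
  deltas=[
    [[20,-6,0,0,0,0,0],[35,-12,0,0,0,0,0],[40,-13,0,0,0,0,0],[40,-13,0,0,0,0,0],[40,-13,0,0,0,0,0],[34,-11,0,0,0,0,0],[20,-7,0,0,0,0,0],[10,-3,0,0,0,0,0],[0,0,0,0,0,0,0],[0,0,0,0,0,0,0]],
  ],
)

```text
clock: 29.5
tcp_pos: [607.3, 326.9, 208.2]
tcp_rot: [[0.799, 0.601, -0.001], [0.601, -0.799, -0.001], [-0.001, -0.0, -1.0]]
ft_force: [-0.4, -0.5, 0.7]
finger_gap: 92.9
grip_force: 0.0
```

```bash
python3 go.py 609 327 208 37 609 327 5 37
```

```text
tcp [607.3 326.9 208.2] psi 36.9 tilt 0.08 gap 92.9 grip 0.0 t 29.5 q [24. 35. 72. -0. 73. 78.] F [-0.4 -0.5  0.7]
turn about tool z -0.1, then shift [1.4 0.9 0.2]
turn about tool z 0.0, then shift [  0.   0. 203.]
```

Call:
jog_arm(
  deltas=[
    [[1.4,0.9,25,0,0,0,0],[0,0,40,0,0,0,0],[0,0,40,0,0,0,0],[0,0,40,0,0,0,0],[0,0,30,0,0,0,0],[0,0,17,0,0,0,0],[0,0,8,0,0,0,0],[0,0,2,0,0,0,0],[0,0,0,0,0,0,0.4],[0,0,0,0,0,0,0.7],[0,0,0,0,0,0,1],[0,0,0,0,0,0,1]],
  ],
)

```text
clock: 30.7
tcp_pos: [609.7, 327.6, 7.9]
tcp_rot: [[0.798, 0.602, 0.001], [0.602, -0.798, 0.0], [0.001, 0.0, -1.0]]
ft_force: [-0.9, -0.4, -0.3]
finger_gap: 65.5
grip_force: 0.0
```

Call:
jog_arm(
  deltas=[
    [[0,0,0,0,0,0,1],[0,0,0,0,0,0,1],[0,0,0,0,0,0,1],[0,0,0,0,0,0,1],[0,0,0,0,0,0,1],[0,0,0,0,0,0,1],[0,0,0,0,0,0,1],[0,0,0,0,0,0,1],[0,0,0,0,0,0,1],[0,0,0,0,0,0,1]],
  ],
)

```text
clock: 31.7
tcp_pos: [609.4, 327.4, 7.2]
tcp_rot: [[0.798, 0.602, -0.0], [0.602, -0.798, -0.0], [-0.0, 0.0, -1.0]]
ft_force: [0.7, -0.5, 0.4]
finger_gap: 36.7
grip_force: 8.0
```

```bash
python3 go.py 609 327 190 37 465 120.6 190 37 465 120.6 128 37
```

```text
tcp [609.4 327.4   7.2] psi 37.0 tilt 0.0 gap 36.7 grip 8.0 t 31.7 q [24. 49. 78. -0. 53. 77.] F [ 0.7 -0.5  0.4]
turn about tool z 0.0, then shift [-6.000e-01  1.000e-01 -1.828e+02]
turn about tool z 0.0, then shift [-239.2   78.2    0. ]
turn about tool z 0.0, then shift [ 0.  0. 62.]
```

Call:
jog_arm(
  deltas=[
    [[0,0,-5,0,0,0,1],[0,0,-20,0,0,0,1],[0,0,-35,0,0,0,1],[0,0,-40,0,0,0,1],[0,0,-40,0,0,0,1],[0,0,-28,0,0,0,1],[0,0,-15,0,0,0,1],[0,0,0,0,0,0,1]],
  ],
)

```text
clock: 32.5
tcp_pos: [610.1, 327.7, 192.2]
tcp_rot: [[0.798, 0.602, 0.003], [0.602, -0.798, 0.001], [0.003, 0.001, -1.0]]
ft_force: [0.4, -0.2, -0.6]
finger_gap: 36.7
grip_force: 8.0
```

Call:
jog_arm(
  deltas=[
    [[-15,5,0,0,0,0,1],[-30,10,0,0,0,0,1],[-38,12,0,0,0,0,1],[-40,13,0,0,0,0,1],[-40,13,0,0,0,0,1],[-36,12,0,0,0,0,1],[-23,8,0,0,0,0,1],[-12,4,0,0,0,0,1],[-5,1,0,0,0,0,1],[0,0,0,0,0,0,1],[0,0,0,0,0,0,1]],
  ],
)

```text
clock: 33.6
tcp_pos: [466.1, 121.8, 190.0]
tcp_rot: [[0.798, 0.603, -0.0], [0.603, -0.798, 0.0], [-0.0, -0.0, -1.0]]
ft_force: [-0.0, -0.3, -1.0]
finger_gap: 36.7
grip_force: 8.0
```

```bash
python3 go.py 465 120.6 129 37;  python3 - <<'E'
from h import *
im,W,T=grab("side"); save("s7",cv2.resize(im[120:320,210:360],None,fx=3,fy=3,interpolation=cv2.INTER_CUBIC))
E
```

```text
tcp [466.1 121.8 190. ] psi 37.1 tilt 0.01 gap 36.7 grip 8.0 t 33.6 q [  9.  15. 106.   0.  59.  62.] F [-0.  -0.3 -1. ]
turn about tool z 0.1, then shift [-1.6  0.3 61. ]
```

View pics/s7.png

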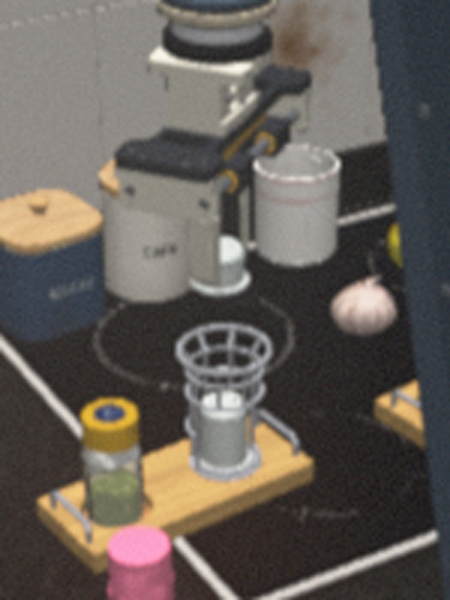

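Call:
jog_arm(
  deltas=[
    [[-1.5,0.3,15,0,0,0,1],[0,0,20,0,0,0,1],[0,0,12,0,0,0,1],[0,0,8,0,0,0,1],[0,0,4,0,0,0,1],[0,0,2,0,0,0,1],[0,0,0,0,0,0,1],[0,0,0,0,0,0,0.5],[0,0,0,0,0,0,0.3],[0,0,0,0,0,0,0],[0,0,0,0,0,0,0],[0,0,0,0,0,0,0]],
  ],
)

```text
clock: 34.85
tcp_pos: [464.7, 120.0, 129.3]
tcp_rot: [[0.798, 0.602, 0.0], [0.602, -0.798, 0.0], [0.0, 0.0, -1.0]]
ft_force: [-0.0, -0.6, 0.4]
finger_gap: 72.0
grip_force: 0.0
```

Call:
jog_arm(
  deltas=[
    [[0,0,0,0,0,0,0],[0,0,0,0,0,0,0],[0,0,-15,0,0,0,0],[0,0,-30,0,0,0,0],[0,0,-30,0,0,0,0],[0,0,-15,0,0,0,0],[0,0,0,0,0,0,0]],
  ],
)

```text
clock: 35.55
tcp_pos: [465.6, 120.2, 221.1]
tcp_rot: [[0.798, 0.602, 0.004], [0.602, -0.798, 0.001], [0.003, 0.002, -1.0]]
ft_force: [-0.7, 0.3, -1.5]
finger_gap: 93.1
grip_force: 0.0
```

```bash
python3 go.py 675 -213 218 12 675 -213 15 12
python3 - <<'E'
from h import *
im,W,T=grab("side"); save("s8",cv2.resize(im[210:310,220:330],None,fx=4,fy=4,interpolation=cv2.INTER_CUBIC))
E
```

```text
tcp [465.6 120.2 221.1] psi 37.0 tilt 0.22 gap 93.1 grip 0.0 t 35.5 q [  9.  13. 104.   0.  63.  62.] F [-0.7  0.3 -1.5]
turn about tool z 25.0, then shift [135.6 369.5   3.1]
turn about tool z 0.0, then shift [  0.   0. 203.]
```

View pics/s8.png

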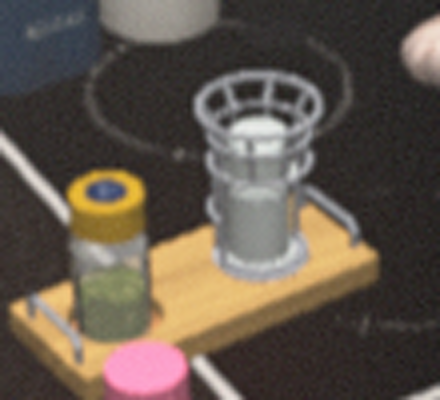

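Call:
jog_arm(
  deltas=[
    [[0,0,0,0,0,8.3,0],[0,0,0,0,0,8.3,0],[0,0,0,0,0,8.4,0],[8,20,0,0,0,0,0],[14,36,0,0,0,0,0],[16,44,0,0,0,0,0],[16,44,0,0,0,0,0],[16,44,0,0,0,0,0],[16,44,0,0,0,0,0],[16,44,0,0,0,0,0],[14,40,0,0,0,0,0],[10,27,0,0,0,0,0]],
  ],
)

```text
clock: 36.8
tcp_pos: [659.7, -191.6, 216.7]
tcp_rot: [[0.978, 0.207, -0.002], [0.207, -0.978, 0.001], [-0.002, -0.001, -1.0]]
ft_force: [0.1, 0.6, 1.2]
finger_gap: 93.0
grip_force: 0.0
```

Call:
jog_arm(
  deltas=[
    [[7,18,0,0,0,0,0],[3,8,0,0,0,0,0],[0,0,0,0,0,0,0],[0,0,0,0,0,0,0]],
  ],
)

```text
clock: 37.2
tcp_pos: [674.2, -211.6, 218.5]
tcp_rot: [[0.978, 0.209, -0.001], [0.209, -0.978, 0.001], [-0.001, -0.001, -1.0]]
ft_force: [-0.8, 0.8, 0.1]
finger_gap: 93.1
grip_force: 0.0
```

```bash
python3 go.py 675 -213 218 12 675 -213 15 12
```

```text
tcp [ 674.2 -211.6  218.5] psi 12.1 tilt 0.07 gap 93.1 grip 0.0 t 37.2 q [-21.  37.  68.   0.  75.  57.] F [-0.8  0.8  0.1]
turn about tool z 0.1, then shift [0.5 1.5 0.5]
turn about tool z 0.0, then shift [  0.   0. 203.]
```

Call:
jog_arm(
  deltas=[
    [[0.5,1.5,25,0,0,0,0],[0,0,40,0,0,0,0],[0,0,40,0,0,0,0],[0,0,40,0,0,0,0],[0,0,30,0,0,0,0],[0,0,17,0,0,0,0],[0,0,9,0,0,0,0],[0,0,3,0,0,0,0],[0,0,0,0,0,0,0.3],[0,0,0,0,0,0,0.5],[0,0,0,0,0,0,1],[0,0,0,0,0,0,1]],
  ],
  squeeze=12,
)

```text
clock: 38.4
tcp_pos: [675.7, -214.0, 16.0]
tcp_rot: [[0.978, 0.209, 0.001], [0.209, -0.978, -0.0], [0.001, 0.001, -1.0]]
ft_force: [0.1, 0.4, -0.2]
finger_gap: 65.8
grip_force: 0.0
```

Call:
jog_arm(
  deltas=[
    [[0,0,0,0,0,0,1],[0,0,0,0,0,0,1],[0,0,0,0,0,0,1],[0,0,0,0,0,0,1],[0,0,0,0,0,0,1],[0,0,0,0,0,0,1]],
  ],
)

```text
clock: 39.0
tcp_pos: [675.6, -214.0, 15.5]
tcp_rot: [[0.978, 0.209, 0.0], [0.209, -0.978, -0.0], [0.0, 0.0, -1.0]]
ft_force: [-1.4, 0.1, 5.4]
finger_gap: 53.9
grip_force: 12.0
```

Call:
jog_arm(
  deltas=[
    [[0,0,-4,0,0,0,1],[0,0,-10,0,0,0,1],[0,0,-20,0,0,0,1],[0,0,-30,0,0,0,1],[0,0,-30,0,0,0,1],[0,0,-26,0,0,0,1],[0,0,-15,0,0,0,1],[0,0,0,0,0,0,1]],
  ],
)

```text
clock: 39.8
tcp_pos: [676.3, -214.1, 152.6]
tcp_rot: [[0.978, 0.209, 0.003], [0.209, -0.978, -0.001], [0.003, 0.002, -1.0]]
ft_force: [-0.1, 0.3, -1.8]
finger_gap: 53.7
grip_force: 12.0
```

```bash
python3 go.py 457.7 -172.6 150 99;  python3 - <<'E'
from h import *
im,W,T=grab("top"); hs=cv2.cvtColor(im,cv2.COLOR_RGB2HSV)
for f in ("top",):
    m=(hs[...,0]>22)&(hs[...,0]<34)&(hs[...,1]>110)&(W[...,0]>560)&(W[...,0]<800)&(W[...,1]<-120)&(W[...,1]>-300); p=W[m]; print(len(p),p.min(0),p.max(0)) if len(p) else print("hidden")
E
```

```text
tcp [ 676.3 -214.1  152.6] psi 12.0 tilt 0.2 gap 53.7 grip 12.0 t 39.8 q [-21.  40.  71.   0.  68.  57.] F [-0.1  0.3 -1.8]
turn about tool z -87.0, then shift [  75.2 -209.4    2.6]
hidden
```

Call:
jog_arm(
  deltas=[
    [[0,0,0,0,0,-5,1],[0,0,0,0,0,-8,1],[0,0,0,0,0,-8,1],[0,0,0,0,0,-8,1],[0,0,0,0,0,-8,1],[0,0,0,0,0,-8,1],[0,0,0,0,0,-8,1],[0,0,0,0,0,-8,1],[0,0,0,0,0,-8,1],[0,0,0,0,0,-8,1],[0,0,0,0,0,-7,1],[0,0,0,0,0,-3,1]],
  ],
)

```text
clock: 41.05
tcp_pos: [674.6, -213.5, 147.9]
tcp_rot: [[-0.162, 0.987, -0.003], [0.987, 0.162, 0.001], [0.002, -0.003, -1.0]]
ft_force: [-0.0, 0.0, -1.1]
finger_gap: 53.5
grip_force: 12.0
```

Call:
jog_arm(
  deltas=[
    [[4,-12,0,0,0,0,1],[10,-27,0,0,0,0,1],[13,-36,0,0,0,0,1],[14,-40,0,0,0,0,1],[14,-38,0,0,0,0,1],[11,-30,0,0,0,0,1],[6,-17,0,0,0,0,1],[3,-9,0,0,0,0,1],[0,0,0,0,0,0,1],[0,0,0,0,0,0,1]],
  ],
)

```text
clock: 42.05
tcp_pos: [457.9, -172.8, 149.9]
tcp_rot: [[-0.157, 0.988, -0.0], [0.988, 0.157, 0.0], [0.0, -0.0, -1.0]]
ft_force: [0.2, -0.0, -1.5]
finger_gap: 53.2
grip_force: 12.0
```

```bash
python3 go.py 457.7 -172.6 24 99
```

```text
tcp [ 457.9 -172.8  149.9] psi 99.0 tilt 0.0 gap 53.2 grip 12.0 t 42.0 q [-26.  19. 107.   0.  54. -35.] F [ 0.2 -0.  -1.5]
turn about tool z 0.0, then shift [ 2.000e-01 -1.000e-01  1.259e+02]
```

Call:
jog_arm(
  deltas=[
    [[0,0,15,0,0,0,1],[0,0,25,0,0,0,1],[0,0,30,0,0,0,1],[0,0,25,0,0,0,1],[0,0,15,0,0,0,1],[0,0,8,0,0,0,1],[0,0,4,0,0,0,1],[0,0,2,0,0,0,1],[0,0,0,0,0,0,1],[0,0,0,0,0,0,1]],
  ],
)

```text
clock: 43.05
tcp_pos: [457.7, -172.8, 26.8]
tcp_rot: [[-0.157, 0.988, 0.001], [0.988, 0.157, -0.0], [-0.001, 0.001, -1.0]]
ft_force: [-1.0, -0.6, -2.2]
finger_gap: 54.2
grip_force: 12.0
```

Call:
jog_arm(
  deltas=[
    [[0,0,1,0,0,0,1],[0,0,0.5,0,0,0,1],[0,0,0,0,0,0,1],[0,0,0,0,0,0,1]],
  ],
)

```text
clock: 43.45
tcp_pos: [457.3, -172.6, 24.8]
tcp_rot: [[-0.157, 0.988, 0.0], [0.988, 0.157, -0.0], [-0.0, 0.0, -1.0]]
ft_force: [0.6, 0.2, -0.5]
finger_gap: 54.0
grip_force: 12.0
```

Call:
jog_arm(
  deltas=[
    [[0,0,1,0,0,0,1],[0,0,0.3,0,0,0,1],[0,0,0,0,0,0,1],[0,0,0,0,0,0,0.4],[0,0,0,0,0,0,0.37],[0,0,0,0,0,0,0.33],[0,0,0,0,0,0,0.25],[0,0,0,0,0,0,0],[0,0,0,0,0,0,0],[0,0,0,0,0,0,0],[0,0,0,0,0,0,0]],
  ],
)

```text
clock: 44.55
tcp_pos: [457.3, -172.6, 23.4]
tcp_rot: [[-0.157, 0.988, -0.0], [0.988, 0.157, 0.0], [0.0, -0.0, -1.0]]
ft_force: [0.2, -0.4, 0.2]
finger_gap: 92.5
grip_force: 0.0
```

Call:
jog_arm(
  deltas=[
    [[0,0,-8,0,0,0,0],[0,0,-25,0,0,0,0],[0,0,-40,0,0,0,0],[0,0,-45,0,0,0,0],[0,0,-40,0,0,0,0],[0,0,-25,0,0,0,0],[25,25,0,0,0,0,0],[-30,30,0,0,0,0,0],[-35,30,0,0,0,0,0],[-40,20,0,0,0,0,0],[-40,0,0,0,0,0,0],[0,0,0,0,0,0,0]],
  ],
)

```text
clock: 45.75
tcp_pos: [580.0, -278.3, 206.3]
tcp_rot: [[-0.155, 0.988, 0.0], [0.988, 0.155, -0.001], [-0.001, -0.0, -1.0]]
ft_force: [-0.1, 0.4, -0.2]
finger_gap: 92.6
grip_force: 0.0
```

Call:
jog_arm(
  deltas=[
    [[-40,0,0,0,0,0,0],[-45,0,0,0,0,0,0],[-45,0,0,0,0,0,0],[-40,0,0,0,0,0,0],[-30,0,0,0,0,0,0],[-10,0,0,0,0,0,0],[0,0,0,0,0,0,0],[0,0,0,0,0,0,0]],
  ],
)

```text
clock: 46.55
tcp_pos: [612.8, -481.1, 206.7]
tcp_rot: [[-0.158, 0.988, -0.0], [0.988, 0.158, 0.0], [0.0, -0.0, -1.0]]
ft_force: [-0.6, -0.5, -0.3]
finger_gap: 93.0
grip_force: 0.0
```

```bash
python3 go.py
python3 - <<'E'
from h import *
im,W,T=grab("top"); save("t9",cv2.resize(im[150:290,220:440],None,fx=3.6,fy=3.6,interpolation=cv2.INTER_CUBIC))
def fr(p,c,a):
    a=np.radians(a); d=p[...,:2]-np.array(c); return np.stack([d[...,0]*np.cos(a)+d[...,1]*np.sin(a),-d[...,0]*np.sin(a)+d[...,1]*np.cos(a),p[...,2]],-1)
C=fr(W,(460.6,165.3),5.6); S=fr(W,(451.7,-135),9.1)
def rep(n,A,y,lo,hi,r=30):
    m=(np.abs(A[...,0])<r)&(np.abs(A[...,1]-y)<r+15)&(A[...,2]>lo)&(A[...,2]<hi); p=A[m]
    print(n,len(p),"mid",((p.min(0)+p.max(0))/2).round(1),"med",np.median(p,0).round(1),"z97",np.percentile(p[:,2],97).round(1))
rep("jar",C,55,96,120); rep("salt",S,58,88,110); rep("lemon",S,-38,25,80,40)
m=(np.hypot(C[...,0],C[...,1]+45)<15); print("tube centre z",np.nanmedian(C[m][:,2]))
rep("short",C,-45,100,112,22)
E
```

```text
tcp [ 612.8 -481.1  206.7] psi 99.1 tilt 0.03 gap 93.0 grip 0.0 t 46.5 q [-42.  46.  53.   0.  81. -51.] F [-0.6 -0.5 -0.3]
jar 237 mid [ -1.1  57.5 104.8] med [ -1.4  57.1 104.5] z97 108.9Traceback (most recent call last):
  File "<stdin>", line 9, in <module>
  File "<stdin>", line 8, in rep
    return umr_minimum(a, axis, None, out, keepdims, initial, where)
ValueError: zero-size array to reduction operation minimum which has no identity
```

View pics/t9.png

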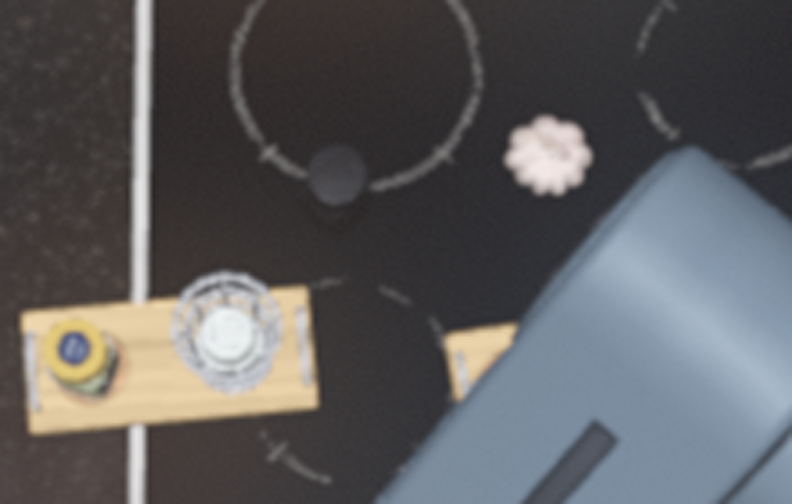

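Call:
jog_arm(
  deltas=[
    [[0,-20,0,0,0,0,0],[0,-40,0,0,0,0,0],[0,-40,0,0,0,0,0],[0,-40,0,0,0,0,0],[0,-40,0,0,0,0,0],[0,-40,0,0,0,0,0],[0,-40,0,0,0,0,0],[0,-40,0,0,0,0,0],[0,-35,0,0,0,0,0],[0,-20,0,0,0,0,0],[0,0,0,0,0,0,0],[0,0,0,0,0,0,0]],
  ],
)

```text
clock: 47.8
tcp_pos: [262.9, -537.2, 207.0]
tcp_rot: [[-0.157, 0.988, 0.001], [0.988, 0.157, -0.001], [-0.001, 0.0, -1.0]]
ft_force: [0.6, -1.0, 0.6]
finger_gap: 93.2
grip_force: 0.0
```

```bash
python3 go.py
python3 - <<'E'
from h import *
im,W,T=grab("top")
def fr(p,c,a):
    a=np.radians(a); d=p[...,:2]-np.array(c); return np.stack([d[...,0]*np.cos(a)+d[...,1]*np.sin(a),-d[...,0]*np.sin(a)+d[...,1]*np.cos(a),p[...,2]],-1)
C=fr(W,(460.6,165.3),5.6); S=fr(W,(451.7,-135),9.1)
def rep(n,A,y,lo,hi,r=30):
    m=(np.abs(A[...,0])<r)&(np.abs(A[...,1]-y)<r+15)&(A[...,2]>lo)&(A[...,2]<hi); p=A[m]
    if len(p)==0: print(n,"none");return
    print(n,len(p),"mid",((p.min(0)+p.max(0))/2).round(1),"ext",np.ptp(p,0).round(),"med",np.median(p,0).round(1),"z97",np.percentile(p[:,2],97).round(1))
rep("jar",C,55,96,120); rep("salt",S,58,85,110); rep("lemon",S,-38,30,80,40)
m=(np.hypot(C[...,0],C[...,1]+45)<15); print("tube centre z",np.nanmedian(C[m][:,2]))
rep("short",C,-45,100,112,22)
for n,u,v in(("garlic",372,192),("red",471,191)):
    w=W[v-16:v+17,u-14:u+15].reshape(-1,3); w=w[w[:,2]>12]; zt=np.nanpercentile(w[:,2],97); t=w[w[:,2]>zt-6]; print(n,((t.min(0)+t.max(0))/2).round())
E
```

```text
tcp [ 262.9 -537.2  207. ] psi 99.1 tilt 0.04 gap 93.2 grip 0.0 t 47.8 q [-68.  26.  88.   0.  66. -77.] F [ 0.6 -1.   0.6]
jar 238 mid [ -1.2  57.7 104.8] ext [40. 41. 17.] med [ -1.2  57.2 104.8] z97 111.1
salt 142 mid [-1.6 61.3 95.9] ext [33. 32. 21.] med [-3.1 61.1 93.4] z97 100.4
lemon 505 mid [  5.  -45.1  51. ] ext [67. 95. 42.] med [ -3.2 -32.6  53.8] z97 64.7
tube centre z 104.45997414655301
short 218 mid [ -0.3 -44.8 105.8] ext [43. 58. 11.] med [ -0.7 -44.6 104.9] z97 111.1
garlic [ 609. -106.   53.]
red [ 589. -340.  110.]
```

Run:
```python
from h import *
im,W,T=grab("top"); hs=cv2.cvtColor(im,cv2.COLOR_RGB2HSV)
m=(np.abs(W[...,0]-457)<55)&(W[...,1]<-115)&(W[...,1]>-240)&(hs[...,1]>110)&(W[...,2]>30); p=W[m]
a=np.radians(9.1); d=p[:,:2]-[451.7,-135]; x=d[:,0]*np.cos(a)+d[:,1]*np.sin(a); y=-d[:,0]*np.sin(a)+d[:,1]*np.cos(a)
print(cv2.fitEllipse(cv2.convexHull(np.stack([x,y],1).astype(np.float32))),np.percentile(p[:,2],[50,95,97]))
t=p[:,2]>55; print(x[t].mean(),y[t].mean(),x.min(),x.max(),y.min(),y.max())
```

```text
((0.014259696006774902, -33.76791000366211), (49.583892822265625, 70.78722381591797), 0.32750749588012695) [54.02430531 63.95386055 65.27635715]
2.015010522581682 -35.71733592234958 -21.687853794676524 25.633271891362153 -71.77723320698429 1.4198956399700298
```

Lemon middle is about (1, -35) in the caddy frame, in line with its length and at the right height; all within tolerance.

```bash
python3 -c "
from station import ctrl
print(ctrl.job_done())"
```

```text
the job is handed in; nothing more can be done
None
```

I handed the job in at about 48 s. In the last camera check, the jar, shaker and lemon were in place and both capsules stood in the tube, tall one below. The garlic and red-capped jar had not moved measurably, but `ctrl.job_done()` returned no verdict.

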